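# Swing the grinder's water spout over the disc and open its tap

### The arm

A 7-joint arm with a two-finger parallel gripper is mounted at the origin on the work surface. World frame = base frame: x ahead of the robot, y to its left, z up, the work surface at z = 0. Lengths are in mm, angles in rad, forces in N, time in s.
With the tool pointing down it reaches from about 400 to 850 mm from the base axis. Payload 10.4 kg.
Tool frame: the origin (TCP) lies midway between the tips of the shut fingers; the grasp point (between the pads) lies 19 mm behind it; z points along the fingers, y is the line along which they close (so a half turn about z gives the same grasp; the last joint's range is limited). The gripper opens to 87 mm and grips with 3 to 60 N. Pads are 19 mm wide; open, the fingers measure 117 mm over their backs; the gripper's body (75 mm by 190 mm) begins 51 mm behind the grasp point.
Start: joints at [1.244, 0.332, -0.065, 1.46, 0.022, 1.35, -0.088], TCP at [186.99, -596.395, 222.576] pointing down, gripper open.
Joint ranges: [-2.6, 2.6], [-0.5, 2.12], [-1.47, 1.34], [0.16, 2.42], [-1.27, 4.41], [0.06, 2.06], [-2.6, 2.6]. Speed limits (rad/s): [2.22, 2.22, 2.79, 2.79, 3.14, 3.14, 3.14].

### API

Orientations are given as a rotation vector (axis times angle).
In Python, from cell import env, cams, finder gives the robot as it stands.
- The arm moves only by the shell command python3 -m jog 'ROWS'. ROWS is JSON, a list of rows, each a list of 3 entries, a list of its own where there are three numbers: the closure, from 0 (fully open) to 1 (shut), then the shift along the world's x, y, z in mm, then the turn about the world's z in degrees. A call has 1 to 10 rows; each row is the pose to reach, as a shift and turn from the pose commanded when the call began; what a row does not reach only later rows make up. A row lasts 1/10 s, in which the tool goes at most 50 mm and 8.59 degrees, less where a joint would pass 70% of its speed; a pose out of reach is approached as far as the arm can. A call with a gripper value outside its range is refused whole. The fingers move at their own pace and stop on an object; the grip force is fixed at half the most. Time passes only in rows, so rows that repeat a pose let the fingers close. It gives the time, the measured TCP pose, the force, the opening and the grip force at its end, in the units of the state.
- env.observe(): the state, without advancing time (a new reading comes with each control period).
- cams.read_camera(name): name is "scene" or "top"; returns a dict with "img" (400x640x3 uint8, red, green, blue), "fx", "fy", "cx", "cy" (pixels), "eye" and "rotation" of the camera in the world. Camera axes: x right, y down, z forward; pixel columns grow to the right and rows downward; lengths in mm; the calibration is good to about 2 mm. A picture is of the moment at which its call begins. There is no depth.
- env.job_done(): hands the job in; it is judged then, once.
Trained networks look in a picture, given as the dict that the camera call returned (one of the last four; its "shot" number tells which), for a name from the list of things; names that differ only in an ending like _2 or _b are one class to them, and where a whole thing is asked for, a point or a joint stands for the part that bears it (a point fixed in the world has none). Each returns a list of dicts, best first, with "score" (0 to 1); they miss things now and then, are a little off and sometimes report something else, mostly with a low value. They report only what shows in the picture. A call takes as long as a camera call.
- finder.search_frame(picture, query): "centre" ([x, y, z] in mm, in world coordinates, good to about 4 mm: the middle of the surface that is visible of it).
- finder.regions_of(picture, query): "pixels" (400x640 bool, what is visible of it).
The state is a dict: "t": time; "q": joint angles; "joint_vel": joint speeds; "effort": joint torques, N m; "eef_pos": TCP position; "tool_rot": TCP orientation; "ft_force": force on the tool from outside, world axes, zero at the start; "wrist_torque": the same for the moment, N m; "grip_width": opening from 0.0 (shut) to 1.0 (fully open); "finger_force": force on a finger pad.
Only numpy, scipy, OpenCV 4.12 (cv2) and the standard library are available. Lean on these libraries where they do the work, as an engineer would, in place of code of your own. Each camera call takes 0.05 s, during which the arm holds its last target. There are 200 camera calls.

### The job

Set up the bench grinder for wet grinding while its water is still shut off at the wall: with one fingertip push the swivel spout's arm round until the nozzle is over the middle of the disc, and only then push the tap's blue lever round until it is fully open, in line with the pipe. Push gently, without gripping or lifting anything, and leave the bottles, glassware and specimens where they stand.

Things in the scene. Friction and masses are not known exactly. Their poses are not given: they have to be found in the camera images.
- grinder: white bench grinder, fixed, 380 mm deep (x) by 400 wide (y), deck 185 mm above the table; origin on the table under the disc's middle; +x to its rear (away from the robot at yaw 0), +y to its left. Black bowl lip 250 mm across, 10 mm above the deck. Rear deck, at x = 158 mm: spout post at y = 130, tap at y = -80, on a 14 mm copper pipe running along y, its axis 24 mm above the deck
- disc_middle (a point): middle of the dark abrasive disc, marked by a small white dot, on its upper face, 156 mm above the table
- spout (a joint): angle (rad) of the swivel spout about its upright post, counter-clockwise from above positive: 0 with the nozzle exactly over the disc's middle; negative (stop at -1.45) when swung out over the grinder's left side; positive (stop at +1.0) past the middle, towards the rear deck. Starts between -1.3 and -0.8. Takes about 0.3 N m and stays where it is left
- spout_pivot (a point): point on the post's axis at the height of the spout's arm axis (285 mm above the table)
- spout_arm (a point): point on the axis of the spout's straight level steel arm (tube 15 mm thick, axis 285 mm above the table), 130 mm out from the post's axis; the point's x axis points along the arm from the post to the nozzle
- spout_nozzle (a point): centre of the lower end of the black nozzle (19 mm across) that hangs from the end of the arm, 205 mm out from the post's axis, 243 mm above the table
- tap (a joint): angle (rad) of the quarter-turn tap lever about its upright axis, counter-clockwise from above positive: 0 closed, lever across the pipe, pointing to the grinder's front over the bowl; 1.57 (a hard stop) fully open, lever in line with the pipe, pointing to the grinder's right (-y). Starts between 0 and 0.2. Takes about 0.25 N m and stays where it is left
- tap_axis (a point): point on the tap lever's turning axis at the lever's mid height (240 mm above the table)
- tap_tip (a point): end of the tap lever, 80 mm out from its turning axis, at its mid height (240 mm above the table); the blue sleeve covers the outer 58 mm and is 14 mm wide, 10 mm high; the point's x axis points outward along the lever
- mount_black: black resin specimen mount, 30 mm across, 20 mm high, standing on the grinder's deck beside the bowl (185 mm above the table); loose bystander; origin at the centre of its underside
- mount_green: green resin specimen mount, 30 mm across, 20 mm high, standing on the grinder's deck beside the bowl (185 mm above the table); loose bystander; origin at the centre of its underside
- suspension: white bottle of polishing suspension, blue cap, 52 mm across, 125 mm high; loose bystander; origin at the centre of its underside
- alcohol: clear bottle, red cap, 64 mm across, 150 mm high; loose bystander; origin at the centre of its underside
- dish: shallow glass dish, 90 mm across, 18 mm high; loose bystander; origin at the centre of its underside
- holder: heavy steel specimen-holder ring, 80 mm across, 22 mm high; loose bystander; origin at the centre of its underside
- beaker: glass beaker, 72 mm across, 90 mm high; loose bystander; origin at the centre of its underside

How it is judged (in metres and radians):
On the way, in this order (a step that is already met when the one before it is completed fails the run):
1. the nozzle is over the middle of the disc, the spout left at rest (horizontal distance between spout_nozzle and disc_middle below 0.03 m and velocity of joint spout between -0.05 and 0.05 rad/s and value of joint tap below 0.5 rad), for 0.3 s.
2. the tap lever is fully open, in line with the pipe (value of joint tap above 1.43 rad), for 0.2 s.
At the end, for the whole second after the job is handed in: the spout is at rest with its nozzle within 30 mm (seen from above) of the middle of the disc, and the tap lever stands within about 8 degrees of in line with the pipe (joint above 1.43 rad) (horizontal distance between spout_nozzle and disc_middle below 0.03 m and value of joint tap above 1.43 rad and velocity of joint spout between -0.05 and 0.05 rad/s); the robot touches nothing.
It fails at once if the tap is opened while the nozzle is not over the disc (value of joint tap above 0.5 rad and horizontal distance between spout_nozzle and disc_middle above 0.1 m).
It fails at once if the spout is gripped or shoved hard (over 35 N) (contact force between the fingers and spout above 35 N).
It fails at once if the tap lever is gripped or shoved hard (over 35 N) (contact force between the fingers and tap above 35 N).
It fails at once if a bottle, a glass, the holder or a specimen mount is lifted, knocked over or moved more than 15 mm (distance of any of mount_black, mount_green, suspension, alcohol, dish, holder, beaker from where it was at the start of the episode above 0.015 m or angle between any of suspension, alcohol, beaker's own z axis and vertical above 0.35 rad).
It also fails if it takes over 56 s, if anything falls off the work surface, if the arm or the gripper's body presses on something with over 40 N, if the wrist force passes 120 N, or if a joint passes its speed limit or range.

## Working session

There is one attempt and no reset: what is moved stays moved. The work goes in short steps, Python scripts to look and compute and a shell command to move; the robot and the scene stay as the last step left them, time stands still between calls to the robot, and variables do not carry over. Pictures are saved under pics/ and viewed, at most 10 in all, crops included, and the job is handed in when it is done.

```bash
mkdir -p pics; cat > h.py <<'E'
from cell import env, cams, finder
import numpy as np, cv2
def save(p,n): cv2.imwrite('pics/'+n,cv2.cvtColor(p['img'],cv2.COLOR_RGB2BGR))
def ray(p,u,v,z):
    d=np.array(p['rotation'])@np.array([(u-p['cx'])/p['fx'],(v-p['cy'])/p['fy'],1]); e=np.array(p['eye'])
    return e+d*(z-e[2])/d[2]
E
python3 - <<'E'
from h import *
for c in('top','scene'):
    p=cams.read_camera(c); save(p,c+'1.png'); print(c,np.round(p['eye']),np.round(p['rotation'],2).tolist(),p['fx'])
    for n in 'grinder disc_middle spout_pivot spout_arm spout_nozzle tap_axis tap_tip mount_black mount_green suspension alcohol dish holder beaker'.split():
        try: r=finder.search_frame(p,n)
        except Exception as e: print(n,e); continue
        print(n,[(np.round(x['centre']).tolist(),round(x['score'],2)) for x in r[:2]])
s=env.observe(); print(s['t'],s['eef_pos'],s['tool_rot'])
E
```

```text
top [ 361.    4. 1250.] [-2.12, 2.17, -0.18] 393.8644711750678
grinder [([462.0, -52.0, 184.0], 0.71), ([578.0, -465.0, 57.0], 0.21)]
disc_middle [([462.0, -48.0, 184.0], 0.63)]
spout_pivot [([506.0, 129.0, 287.0], 0.89)]
spout_arm [([348.0, -423.0, 100.0], 0.67)]
spout_nozzle [([508.0, 134.0, 285.0], 0.64)]
tap_axis [([601.0, -106.0, 250.0], 0.75)]
tap_tip [([604.0, -110.0, 244.0], 0.74)]
mount_black [([491.0, -202.0, 206.0], 0.54), ([350.0, -424.0, 100.0], 0.52)]
mount_green [([488.0, -207.0, 204.0], 0.4)]
suspension [([550.0, 418.0, 83.0], 0.89)]
alcohol [([348.0, -425.0, 103.0], 0.82)]
dish [([477.0, -452.0, 11.0], 0.76)]
holder [([397.0, 450.0, 22.0], 0.95), ([574.0, -468.0, 61.0], 0.75)]
beaker [([577.0, -465.0, 57.0], 0.92)]
scene [1401.  765. 1239.] [-1.06, -2.37, 1.06] 462.61400631423504
grinder [([548.0, -11.0, 181.0], 0.78), ([535.0, 121.0, 284.0], 0.46)]
disc_middle [([548.0, -11.0, 181.0], 0.76), ([580.0, 438.0, 73.0], 0.59)]
spout_pivot [([533.0, 121.0, 287.0], 0.84), ([578.0, 436.0, 72.0], 0.57)]
spout_arm [([534.0, 122.0, 286.0], 0.93)]
spout_nozzle []
tap_axis [([613.0, -107.0, 244.0], 0.47), ([373.0, -425.0, 86.0], 0.42)]
tap_tip [([498.0, -200.0, 206.0], 0.68)]
mount_black [([537.0, 123.0, 285.0], 0.72), ([498.0, -199.0, 204.0], 0.46)]
mount_green [([535.0, 126.0, 284.0], 0.6), ([426.0, 109.0, 204.0], 0.44)]
suspension [([581.0, 436.0, 73.0], 0.82), ([426.0, 111.0, 204.0], 0.51)]
alcohol [([372.0, -423.0, 83.0], 0.85)]
dish [([474.0, -457.0, 10.0], 0.74)]
holder [([407.0, 450.0, 19.0], 0.98)]
beaker [([579.0, -442.0, 63.0], 0.91)]
1.5 [ 186.99196946 -596.39547272  222.58782269] [3.10531898e+00 4.75335301e-01 7.64408571e-05]
```

```bash
python3 - <<'E'
import cv2
a=cv2.imread('pics/top1.png'); b=a[60:320,160:480]; cv2.imwrite('pics/top1c.png',cv2.resize(b,None,fx=2.3,fy=2.3,interpolation=cv2.INTER_CUBIC))
E
```

```text
(no output)
```

View pics/top1.png

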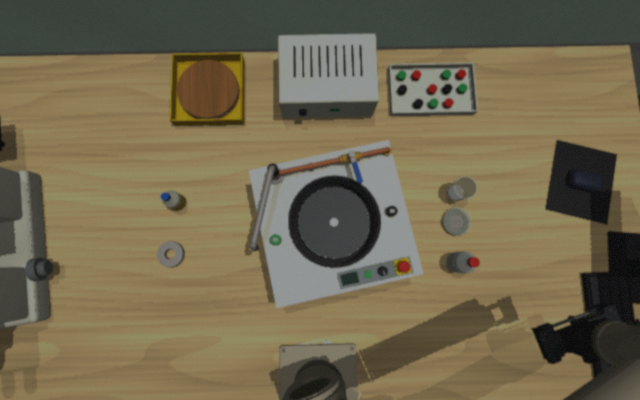

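View pics/top1c.png

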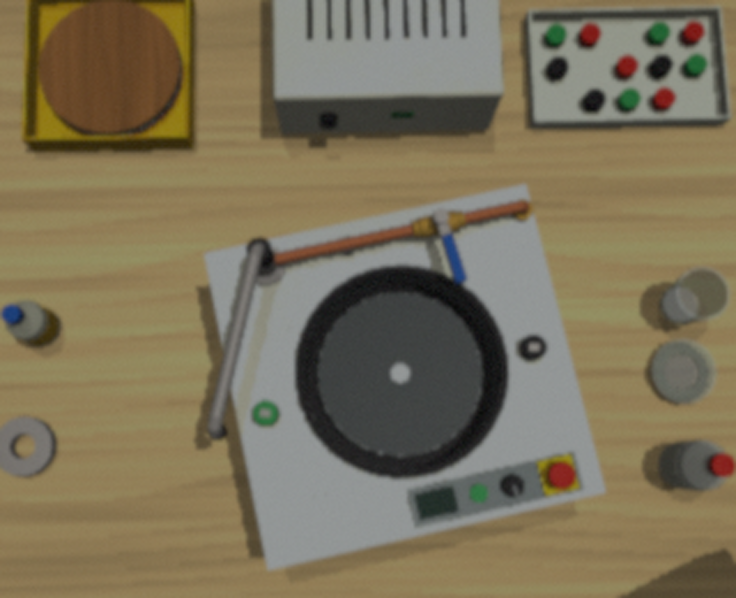

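View pics/scene1.png

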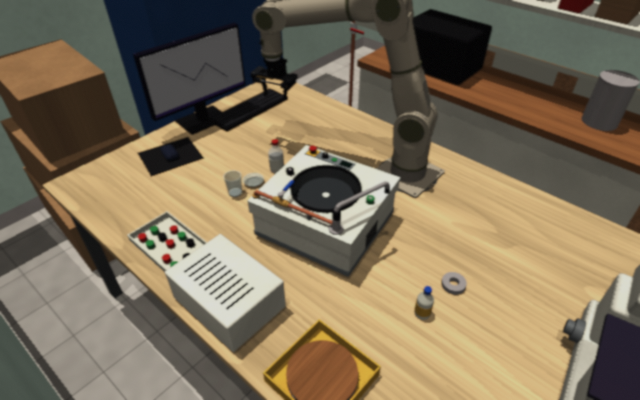

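The top crop shows the grinder slightly yawed. In crop pixels, the post is at (260,245), the spout end at (217,431), the disc dot at (400,373), and the tap lever runs from (440,220) to (461,281). The green mount at (265,413) is near the spout and the black one is at (531,347).

```bash
cat >> h.py <<'E'
from scipy.spatial.transform import Rotation as R
def ray(p,u,v,z):
    d=R.from_rotvec(p['rotation']).as_matrix()@np.array([(u-p['cx'])/p['fx'],(v-p['cy'])/p['fy'],1]); e=np.array(p['eye'])
    return (e+d*(z-e[2])/d[2])[:2]
E
python3 - <<'E'
from h import *
p=cams.read_camera('top')
P={}
for n,x,y,z in [('disc',400,373,156),('post',259,247,290),('end',216,432,285),('tapax',440,219,245),('tip',461,280,245),('c1',527,185,185),('c2',605,491,185),('c3',270,569,185),('c4',205,254,185),('green',265,412,205),('black',531,347,205)]:
    P[n]=ray(p,160+x/2.3,60+y/2.3,z); print(n,P[n].round(1))
s=cams.read_camera('scene')
print('disc scene',ray(s,326,195,156).round(1))
d=(P['c1']+P['c2']+P['c3']+P['c4'])/4; print('centre',d)
for a,b in (('c3','c4'),('c2','c1')): v=P[b]-P[a]; print('yaw',np.arctan2(v[1],v[0]),np.hypot(*v))
for a,b in (('c2','c3'),('c1','c4')): v=P[b]-P[a]; print('yaw',np.arctan2(v[1],v[0])-np.pi/2,np.hypot(*v))
yaw=0.225
for yaw in(.2,.225,.25):
  M=np.array([[np.cos(yaw),-np.sin(yaw)],[np.sin(yaw),np.cos(yaw)]])
  print(yaw,'post',P['disc']+M@[158,130],'tap',P['disc']+M@[158,-80])
v=P['end']-P['post'];print('arm',np.arctan2(v[1],v[0]),np.hypot(*v)); v=P['disc']-P['post'];print('target',np.arctan2(v[1],v[0]),np.hypot(*v))
E
```

```text
disc [468.9 -55. ]
post [596.4 101. ]
end [398.2 148.2]
tapax [ 635.8 -101.4]
tip [ 564.2 -122.5]
c1 [ 692.6 -215.5]
c2 [ 323.3 -287.1]
c3 [245.2 101.6]
c4 [614.9 176.5]
green [422.7 104. ]
black [ 490.9 -205.9]
disc scene [468.8 -50.9]
centre [469.00626509 -56.1134803 ]
yaw 0.19984815779427367 377.1708048987776
yaw 0.1914472744600298 376.193201171173
yaw 0.19825964272657393 396.4962074988586
yaw 0.19579289655610044 399.6593114872544
0.2 post [597.92056514 103.74948235] tap [ 639.64112461 -102.064499  ]
0.225 post [593.91070069 106.9251121 ] tap [640.76303673 -97.78165038]
0.25 post [589.82270677 109.99951335] tap [641.77753822 -93.47209521]
arm 2.9077698523894644 203.75898879272205
target -2.255740849276231 201.52835708023147
```

```bash
python3 -m jog '[[1,[0,0,45],0],[1,[10,10,90],4],[1,[40,30,120],10],[1,[80,50,140],17],[1,[120,75,150],24],[1,[160,100,150],31],[1,[195,130,150],38],[1,[225,165,150],45],[1,[250,205,150],50],[1,[270,250,150],55]]'
```

```text
t: 2.6
eef_pos: [458.0, -344.9, 372.1]
tool_rot: [-2.531, -1.86, -0.0]
ft_force: [0.3, 0.1, -0.6]
grip_width: 0.175
finger_force: 0.0
```

```bash
python3 -m jog '[[1,[15,45,0],5],[1,[30,90,0],10],[1,[45,135,0],15],[1,[50,180,0],20],[1,[55,225,0],24],[1,[55,270,0],28],[1,[55,315,0],32],[1,[50,360,0],36],[1,[50,400,0],40],[1,[50,440,0],42]]'; python3 -c "
from h import *
print(env.observe()['q'])"
```

```text
t: 3.6
eef_pos: [506.6, 95.3, 372.9]
tool_rot: [1.698, 2.642, 0.0]
ft_force: [1.2, -0.2, -0.5]
grip_width: 0.009
finger_force: 0.0
[ 0.43556396  0.10967893 -0.77159945  1.44593521  0.07724897  1.61598338
  0.09915956]
```

```bash
python3 -m jog '[[1,[-15,40,0],0],[1,[-30,80,0],0],[1,[-34,97,0],0],[1,[-34,97,-30],0],[1,[-34,97,-60],0],[1,[-34,97,-85],0],[1,[-34,97,-100],0],[1,[-34,97,-100],0]]'; python3 -c "
from h import *
p=cams.read_camera('top'); im=p['img'][120:320,180:400].copy(); p['img']=cv2.resize(im,None,fx=2.5,fy=2.5,interpolation=2); save(p,'top2.png')"
```

```text
t: 4.4
eef_pos: [472.3, 190.1, 271.2]
tool_rot: [-1.701, -2.639, 0.003]
ft_force: [0.8, -0.8, -0.2]
grip_width: 0.004
finger_force: 0.0
```

View pics/top2.png

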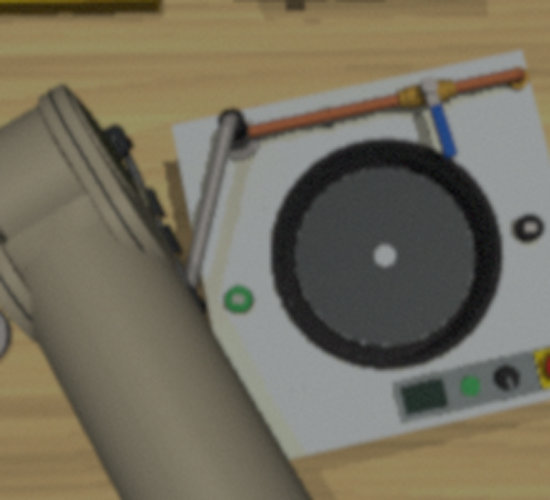

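```bash
python3 -m jog '[[1,[-3,-12,0],0],[1,[-5,-22,0],0],[1,[-6,-29,0],0],[1,[-7,-36,0],0],[1,[-9,-42,0],0],[1,[-11,-48,0],0],[1,[-12,-55,0],0],[1,[-14,-62,0],0],[1,[-15,-69,0],0],[1,[-16,-76,0],0]]'
```

```text
t: 5.45
eef_pos: [456.8, 114.0, 272.5]
tool_rot: [-1.702, -2.641, -0.0]
ft_force: [1.7, 1.4, 0.5]
grip_width: 0.006
finger_force: 1.0
```

```bash
python3 -m jog '[[1,[0,-7,0],0],[1,[0,-14,0],0],[1,[0,-21,0],0],[1,[1,-28,0],0],[1,[2,-35,0],0],[1,[3,-42,0],0],[1,[5,-49,0],0],[1,[7,-56,0],0],[1,[9,-63,0],0],[1,[12,-69,0],0]]'
```

```text
t: 6.45
eef_pos: [469.1, 45.0, 272.5]
tool_rot: [-1.702, -2.641, 0.0]
ft_force: [0.1, 2.4, 0.1]
grip_width: 0.006
finger_force: 1.1
```

```bash
python3 -m jog '[[1,[3,-6,0],0],[1,[6,-12,0],0],[1,[10,-18,0],0],[1,[14,-24,0],0],[1,[17,-28,0],0],[1,[19,-31,0],0],[1,[19,-31,0],0]]'; python3 -c "
from h import *
p=cams.read_camera('top'); im=p['img'][120:320,180:400].copy(); p['img']=cv2.resize(im,None,fx=2.5,fy=2.5,interpolation=2); save(p,'top3.png')
p=cams.read_camera('scene'); p['img']=cv2.resize(p['img'][130:290,220:440],None,fx=3,fy=3,interpolation=2); save(p,'scene3.png')"
```

```text
t: 7.15
eef_pos: [488.2, 13.9, 272.4]
tool_rot: [-1.703, -2.64, 0.0]
ft_force: [0.2, 0.7, 0.1]
grip_width: 0.002
finger_force: 0.1
```

View pics/scene3.png

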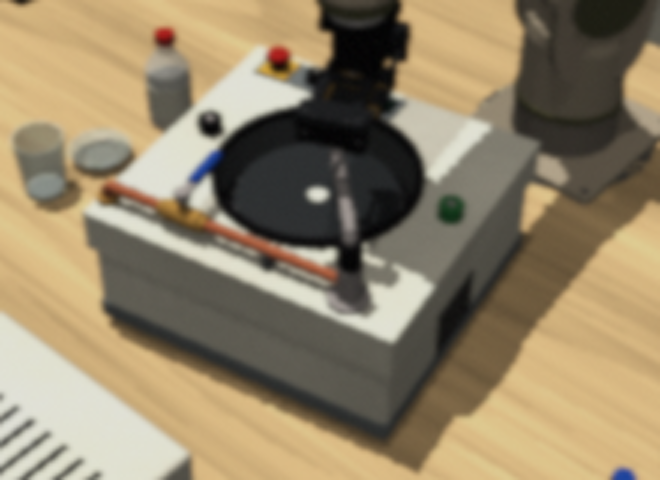

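The spout's arm now runs over the disc, from the post at crop (348,262) to about (337,155), and the fingertip is beside it. The mounts look unmoved.

```bash
python3 - <<'E'
from h import *
p=cams.read_camera('scene')
a=ray(p,220+337/3,130+155/3,288);b=ray(p,220+349/3,130+240/3,288);v=a-b
print(a,b,np.arctan2(v[1],v[0])%6.283, a-[597.5,103])
q=np.array([488.2,13.9])-[597.5,103]
for d in(17,19,21,24): print(d,np.arctan2(q[1],q[0])%6.283+np.arcsin(d/np.hypot(*q)))
E
```

```text
[519.79077741  20.61451771] [613.18451263 117.29092437] 3.944074635177642 [-77.70922259 -82.38548229]
17 3.9461889068970555
19 3.9604888734963746
21 3.9748167025377783
24 3.9963675362625835
```

View pics/top3.png

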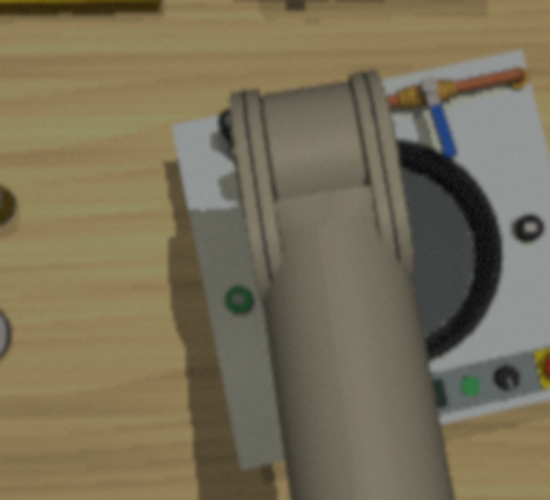

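The top view is hidden by the arm. I estimate the spout is about 0.05 rad short, so I'll nudge it a little, back off, lift and look.

```bash
python3 -m jog '[[1,[3,-2,0],0],[1,[5,-5,0],0],[1,[5,-5,0],0],[1,[-5,5,0],0],[1,[-20,20,0],0],[1,[-30,30,0],0],[1,[-30,30,40],0],[1,[-30,30,80],0],[1,[-30,30,115],0]]'
```

```text
t: 8.2
eef_pos: [457.3, 45.2, 389.7]
tool_rot: [1.7, 2.64, 0.0]
ft_force: [1.1, 0.9, 0.6]
grip_width: 0.008
finger_force: 0.0
```

```bash
python3 -m jog '[[1,[0,45,0],0],[1,[0,90,0],0],[1,[0,135,0],0],[1,[0,180,0],0],[1,[0,210,0],0],[1,[0,210,0],0]]'; python3 -c "
from h import *
p=cams.read_camera('top'); im=p['img'][120:320,180:400].copy(); p['img']=cv2.resize(im,None,fx=2.5,fy=2.5,interpolation=2); save(p,'top4.png')"
```

```text
t: 8.8
eef_pos: [455.7, 259.4, 387.5]
tool_rot: [-1.691, -2.646, -0.002]
ft_force: [0.4, -0.2, -1.1]
grip_width: 0.006
finger_force: 0.0
```

View pics/top4.png

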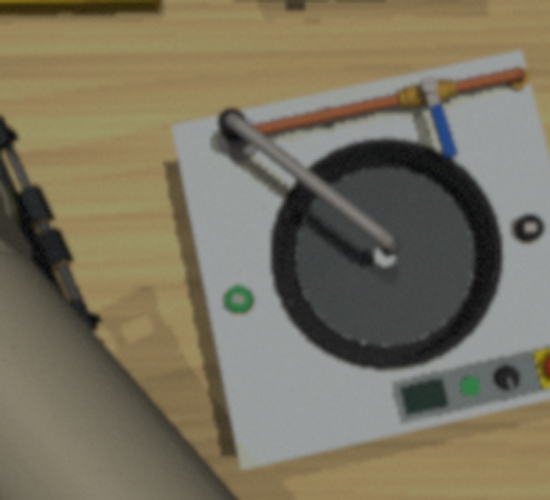

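The arm runs from (231,122) to its end at (390,244), and the white dot is at (385,257). I'll correct for parallax, then measure the tap tip at (450,155).

```bash
python3 - <<'E'
from h import *
p=cams.read_camera('top')
f=lambda x,y,z:ray(p,180+x/2.5,120+y/2.5,z)
e=f(390,243,285);b=f(231,121,288);d=f(385,256.5,156);v=e-b
print(e,b,d,e-d,np.arctan2(v[1],v[0])%6.283, np.hypot(*v))
print('tap',f(430,88,245),f(450,154,245))
E
```

```text
[468.39193981 -53.62153134] [594.30539815 101.76629032] [467.70007491 -55.25521357] [0.6918649  1.63368222] 4.031203208459658 199.99893528632845
tap [ 635.78482223 -103.21546495] [ 564.55671367 -121.41763934]
```

The nozzle is within 2 mm of the middle, so I'll move on to the tap.

```bash
python3 -m jog '[[1,[15,-45,0],0],[1,[30,-90,0],0],[1,[45,-135,0],0],[1,[60,-180,0],0],[1,[75,-225,0],0],[1,[90,-270,0],0],[1,[105,-310,0],0],[1,[114,-338,0],0],[1,[114,-338,0],0],[1,[114,-338,0],0]]'
```

```text
t: 9.9
eef_pos: [571.4, -84.8, 387.6]
tool_rot: [-1.705, -2.638, 0.0]
ft_force: [-1.2, 0.1, 0.4]
grip_width: 0.004
finger_force: 0.0
```

```bash
python3 -m jog '[[1,[0,0,-35],0],[1,[0,0,-70],0],[1,[0,0,-100],0],[1,[0,0,-120],0],[1,[0,0,-135],0],[1,[0,0,-145],0],[1,[0,0,-151],0],[1,[0,0,-151],0],[1,[0,0,-151],0]]'; python3 -c "
from h import *
p=cams.read_camera('scene'); p['img']=cv2.resize(p['img'][130:290,220:440],None,fx=3,fy=3,interpolation=2); save(p,'scene5.png')"
```

```text
t: 10.8
eef_pos: [572.4, -83.3, 237.4]
tool_rot: [1.701, 2.64, 0.001]
ft_force: [-0.6, -0.1, 0.3]
grip_width: 0.005
finger_force: 0.0
```

View pics/scene5.png

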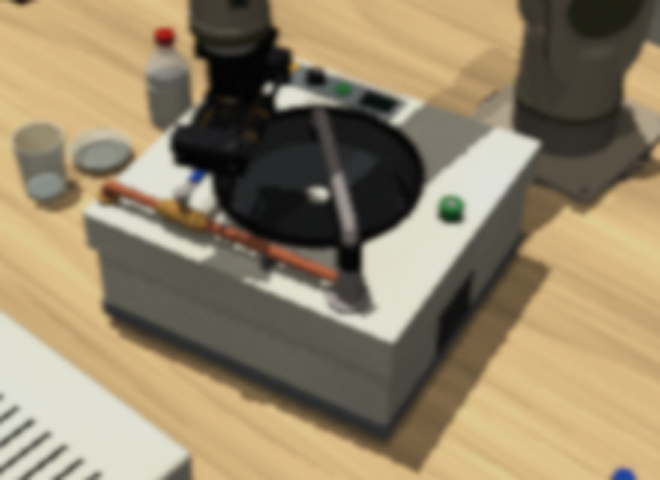

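The finger stands just left of the blue lever (crop about (200,175)) and the spout is still over the disc.

```bash
python3 -m jog '[[1,[1,-5,-4],0],[1,[2,-10,-4],0],[1,[3,-16,-4],0],[1,[3,-22,-4],0],[1,[3,-28,-4],0],[1,[4,-34,-4],0],[1,[6,-39,-4],0],[1,[8,-45,-4],0],[1,[10,-50,-4],0],[1,[13,-55,-4],0]]'
```

```text
t: 11.85
eef_pos: [584.9, -138.7, 232.5]
tool_rot: [-1.701, -2.64, 0.0]
ft_force: [-1.3, 4.2, -0.2]
grip_width: 0.006
finger_force: 1.8
```

```bash
python3 -m jog '[[1,[4,-5,0],0],[1,[8,-9,0],0],[1,[12,-14,0],0],[1,[17,-17,0],0],[1,[22,-21,0],0],[1,[28,-24,0],0],[1,[31,-25,0],0],[1,[34,-26,0],0],[1,[34,-26,0],0]]'
```

```text
t: 12.75
eef_pos: [619.3, -164.7, 232.5]
tool_rot: [1.702, 2.64, 0.0]
ft_force: [-1.4, 1.3, 0.1]
grip_width: 0.003
finger_force: 0.6
```

Continue, creeping towards the stop.

```bash
python3 -m jog '[[1,[2,0,0],0],[1,[4,-1,0],0],[1,[6,-1,0],0],[1,[6,-1,0],0]]'
```

```text
t: 13.15
eef_pos: [625.2, -165.5, 232.6]
tool_rot: [1.702, 2.641, 0.0]
ft_force: [-2.3, 1.3, 0.4]
grip_width: 0.004
finger_force: 1.1
```

```bash
python3 -m jog '[[1,[1,0,0],0],[1,[2,0,0],0],[1,[2,0,0],0]]'
```

```text
t: 13.45
eef_pos: [627.1, -165.6, 232.6]
tool_rot: [1.702, 2.641, -0.0]
ft_force: [-1.9, 0.6, -0.5]
grip_width: 0.01
finger_force: 1.3
```

```bash
python3 -m jog '[[1,[1,0,0],0],[1,[2,0,0],0],[1,[2,0,0],0]]'
```

```text
t: 13.75
eef_pos: [629.1, -165.5, 232.6]
tool_rot: [1.702, 2.641, 0.0]
ft_force: [-2.6, 0.9, -0.6]
grip_width: 0.004
finger_force: 1.3
```

```bash
python3 -m jog '[[1,[1,0,0],0],[1,[2,0,0],0],[1,[2,0,0],0]]'; python3 -c "
from h import *
p=cams.read_camera('scene'); p['img']=cv2.resize(p['img'][160:220,230:330],None,fx=7,fy=7,interpolation=2); save(p,'scene6.png')"
```

```text
t: 14.05
eef_pos: [631.1, -165.5, 232.6]
tool_rot: [1.702, 2.641, 0.0]
ft_force: [-3.3, 0.3, -0.3]
grip_width: 0.008
finger_force: 1.3
```

View pics/scene6.png

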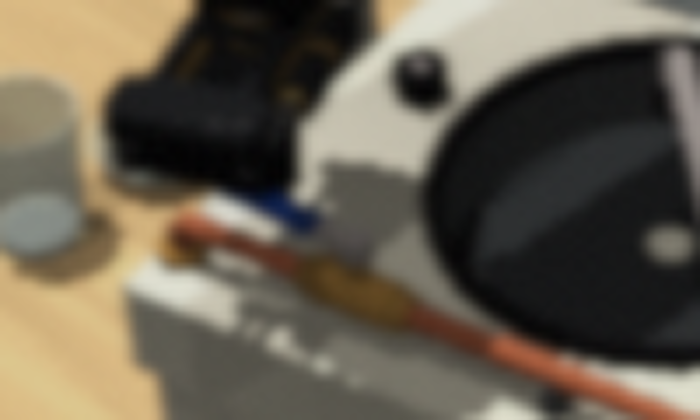

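The lever is nearly parallel to the pipe (blue at (225–310, 195–225)). I'll keep on until the stop shows up in the force reading.

```bash
python3 -m jog '[[1,[1,0,0],0],[1,[2,0,0],0],[1,[2,0,0],0]]'
```

```text
t: 14.4
eef_pos: [633.1, -165.4, 232.6]
tool_rot: [1.702, 2.641, 0.0]
ft_force: [-2.6, -0.8, -0.1]
grip_width: 0.008
finger_force: 1.3
```

```bash
python3 -m jog '[[1,[1,0,0],0],[1,[2,0,0],0],[1,[2,0,0],0]]'
```

```text
t: 14.7
eef_pos: [635.1, -165.3, 232.5]
tool_rot: [-1.701, -2.641, -0.0]
ft_force: [-3.1, -0.2, 0.1]
grip_width: 0.005
finger_force: 1.3
```

```bash
python3 -m jog '[[1,[1,0,0],0],[1,[1,0,0],0]]'
```

```text
t: 14.9
eef_pos: [635.7, -165.2, 232.5]
tool_rot: [-1.701, -2.64, 0.0]
ft_force: [-4.5, 1.8, 0.6]
grip_width: 0.01
finger_force: 2.4
```

```bash
python3 -m jog '[[1,[1,0,0],0],[1,[1,0,0],0]]'
```

```text
t: 15.1
eef_pos: [636.0, -165.3, 232.4]
tool_rot: [-1.7, -2.639, 0.002]
ft_force: [-8.8, 2.2, 2.0]
grip_width: 0.003
finger_force: 4.4
```

```bash
python3 -m jog '[[1,[1,0,0],0],[1,[1,0,0],0]]'
```

```text
t: 15.3
eef_pos: [636.2, -165.3, 232.4]
tool_rot: [-1.7, -2.638, 0.004]
ft_force: [-13.6, 2.8, 3.7]
grip_width: 0.003
finger_force: 6.5
```

The finger has reached the hard stop at about 14 N. I'll back off towards the front, rise and check.

```bash
python3 -m jog '[[1,[-5,0,0],0],[1,[-15,0,0],0],[1,[-30,0,0],0],[1,[-30,0,40],0],[1,[-30,0,85],0],[1,[-30,0,130],0],[1,[-70,-30,140],0],[1,[-110,-60,140],0],[1,[-150,-90,140],0],[1,[-180,-130,140],0]]'; python3 -m jog '[[1,[0,-45,0],0],[1,[0,-90,0],0],[1,[0,-130,0],0],[1,[0,-130,0],0],[1,[0,-130,0],0],[1,[0,-130,0],0]]'; python3 -c "
from h import *
p=cams.read_camera('top'); p['img']=cv2.resize(p['img'][120:320,180:480],None,fx=2.5,fy=2.5,interpolation=2); save(p,'top7.png')"
```

```text
t: 16.3
eef_pos: [456.8, -294.8, 373.7]
tool_rot: [1.699, 2.639, -0.001]
ft_force: [0.7, -1.3, -0.6]
grip_width: 0.006
finger_force: 0.0
t: 16.9
eef_pos: [459.0, -423.6, 373.1]
tool_rot: [1.699, 2.641, 0.001]
ft_force: [0.5, 0.4, 0.2]
grip_width: 0.003
finger_force: 0.0
```

View pics/top7.png

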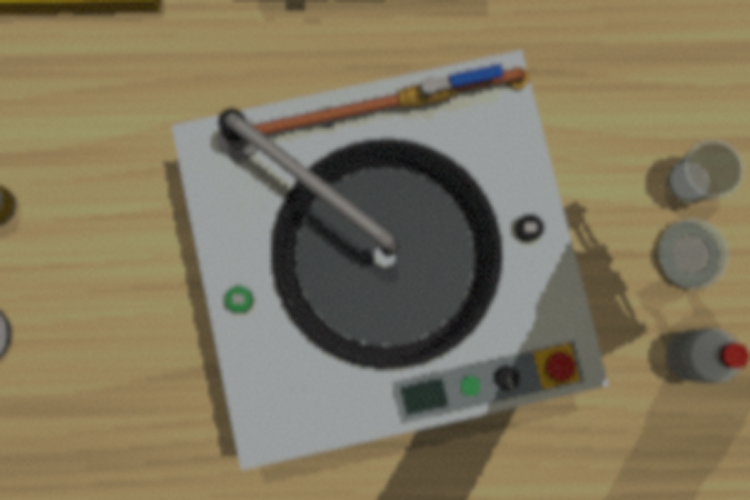

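The lever (430,87)–(502,71) is in line with the pipe. The spout end (390,244) is over the disc, and everything else stands where it was.

```bash
python3 -c "
from h import *
print(env.job_done())"
```

```text
the job is handed in; nothing more can be done
None
```

The job is handed in: the nozzle measured within about 2 mm of the disc's middle, the tap lever was then pushed to its hard stop in line with the pipe at about 14 N, and in the last picture nothing else looks moved; no verdict came back.

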